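# Lay out weld test pieces for inspection

## Task

Set the finished weld tests out for the inspector in the grey tray: on the black rubber bar overlap the three welded coupons like roof tiles, first the one-stripe coupon flat and up against the yellow stop, then the two-stripe, then the three-stripe, in line along the bar, weld up, all striped ends towards the stop, each laid about 2 cm onto the plain end of the one before so that every weld stays in view and its own plain end rests on the bar. Stand the welded pipe (white rim) upright in the blue cup. Leave the unwelded look-alike plate and pipe, the chipping hammer and the wire brush where they lie.

Things in the scene. Friction and masses are not known exactly. Their poses are not given: they have to be found in the camera images.
- rack: Fixed coupon bar, 226 (x) x 42 mm (y), black rubber top 14 mm above its origin; at its +x end a yellow stop, 70 mm wide, 34 mm tall, inner face at x = +113 mm. Origin: middle of the underside, 2 mm above the table; z up. It stands in a grey tray 262 (x) x 200 mm, rim 12 mm above the table, beside the cup (axes parallel, origins 100 mm apart along y, on either side; tray centre midway).
- cup: Fixed square blue cup in the same tray, 72 x 72 mm outside, 30 mm tall, open-topped, walls 4 mm (64 x 64 mm inside), floor 4 mm thick. Origin: centre of its underside, 2 mm above the table; z up, x parallel to the bar's x.
- coupon1: Loose welded steel test coupon: dark plate 80 x 50 x 10 mm (x, y, z), 0.25 to 0.4 kg, with ONE white paint stripe across one end of its top and a bright weld bead, 10 mm wide, 2.5 mm proud, across its middle between brown heat marks. Origin: centre of its underside. z up through the weld face, x along the length to the striped end. At the start it lies flat on the table, weld up.
- coupon2: Loose welded steel test coupon: dark plate 80 x 50 x 10 mm (x, y, z), 0.25 to 0.4 kg, with TWO white paint stripes across one end of its top and a bright weld bead, 10 mm wide, 2.5 mm proud, across its middle between brown heat marks. Origin: centre of its underside. z up through the weld face, x along the length to the striped end. At the start it lies flat on the table, weld up.
- coupon3: Loose welded steel test coupon: dark plate 80 x 50 x 10 mm (x, y, z), 0.25 to 0.4 kg, with THREE white paint stripes across one end of its top and a bright weld bead, 10 mm wide, 2.5 mm proud, across its middle between brown heat marks. Origin: centre of its underside. z up through the weld face, x along the length to the striped end. At the start it lies flat on the table, weld up.
- blank_plate: Loose look-alike plate of the coupons' size and steel, 80 x 50 x 10 mm, with two white stripes near its +x end but NO weld bead and no brown marks. Origin: centre of its underside, z up. Not to be moved.
- pipe_welded: Loose welded pipe piece standing upright: dark steel tube 48 mm outside, 38 mm inside, 80 mm tall, about 0.4 kg, the top 8 mm and the rim painted white, a bright bead ring (2.5 mm proud) round it 30 mm above its foot. Origin: centre of its foot, z up the axis.
- pipe_plain: Loose look-alike pipe standing upright: same dark tube, 48 mm outside, 38 mm inside, 80 mm tall, with no bead and a dark unpainted rim. Origin: centre of its foot. Not to be moved.
- hammer: Loose chipping hammer lying flat, 250 mm long (x, black grip to -x), steel head 150 mm across (y) at its +x end, 22 mm high. Origin: under the middle of its handle. Not to be moved.
- brush: Loose wire brush lying bristles down, 250 mm long (x) by 28 mm by 36 mm high, wooden back. Origin: under its middle. Not to be moved.

How it is judged:
By the outcome, as a careful person would: the job done as asked, in the order asked, and still so for the second after the job is handed in, with the robot touching nothing.
It also fails if it takes over 115 s, if anything falls off the work surface, if the arm or the gripper's body presses on something with over 40 N, if the wrist force passes 120 N, or if a joint passes its speed limit or range.

## Robot

A 6-joint arm with a two-finger parallel gripper is mounted at the origin on the work surface. World frame = base frame: x ahead of the robot, y to its left, z up, the work surface at z = 0. Lengths are in m, angles in rad, forces in N, time in s.
With the tool pointing down it reaches from about 0.375 to 0.925 m from the base axis. Payload 5.7 kg.
Tool frame: the origin (TCP) lies midway between the tips of the shut fingers; the grasp point (between the pads) lies 19 mm behind it; z points along the fingers, x is the direction in which the jaws open and shut, and the axes are right-handed (so a half turn about z gives the same grasp; the last joint's range is limited). The gripper opens to 88 mm and grips with 3 to 60 N. Pads are 20 mm wide; open, the fingers measure 115 mm over their backs; the gripper's body (75 mm by 178 mm) begins 61 mm behind the grasp point.
Start: joints at [-1.372, 0.359, 1.51, -0, 1.272, -0.115], TCP at [0.185, -0.571, 0.186] pointing down, gripper open.
Joint ranges: [-2.97, 2.97], [-1.01, 2.36], [0.21, 2.38], [-0.96, 4.11], [0.2, 2.71], [-2.98, 2.98]. Speed limits (rad/s): [2.39, 2.39, 3.14, 3.14, 3.14, 3.14].

## Interface

Orientations are given as a unit quaternion [x, y, z, w].
In Python, from bench import move_ptp, servo_line, goto_joints, move_gripper, sleep, inverse_kinematics, capture, PlanningError, close_job, spot_in, silhouettes, current_clock, current_joint_pos, current_qvel, current_joint_torque, current_position, current_orientation, current_force, current_torque, current_finger_gap gives the robot as it stands. Calls block until the motion is done:
- move_ptp(position, orientation): joint-space move of the TCP to a pose.
- servo_line(position, orientation=None, rate=0.15, contact_N=None): straight line of the TCP; orientation=None keeps the orientation; rate is the mean speed in m/s. With contact_N (N) it stops when the force on the tool has changed by that much, and returns True; else False.
- goto_joints(angles): joint-space move.
- move_gripper(opening): finger opening in m; the grip force is fixed at half the most; returns when the fingers have stopped.
- sleep(seconds).
- inverse_kinematics(position, orientation): joint angles nearest the present ones, or None.
- capture(name): name is "scene" or "top"; returns a dict with "image" (384x512x3 uint8, blue, green, red), "range_z" (384x512 float32, m along the optical axis (not along the pixel's ray), 0 where there is no reading), "intrinsics" (3x3 intrinsics, pixels), "k1" (the pictures are not rectified: a ray, as slopes to the right and down, at radius r is drawn at 1 + k1 r^2 times it, then the intrinsics apply), "R" (3x3) and "t" (3): a world point X has camera coordinates R X + t. Camera axes: x right, y down, z forward; pixel columns grow to the right and rows downward; lengths in m; the calibration is good to about 2 mm. A picture is of the moment at which its call begins.
A pose or a line that the arm cannot do raises PlanningError and nothing moves.
- close_job(): hands the job in, once; it reports no verdict.
Trained networks look in the newest picture that a camera, given by its name, has taken for a name from the list of things; names that differ only in an ending like _2 or _b are one class to them, and where a whole thing is asked for, a point or a joint stands for the part that bears it (a point fixed in the world has none). Each returns a list of dicts, best first, with "conf" (0 to 1); they miss things now and then, are a little off and sometimes report something else, mostly with a low value. They report only what shows in the picture. A call takes as long as a camera call.
- spot_in(camera, query): "xy" ([column, row] in pixels, amid what is visible of it).
- silhouettes(camera, query): "region" (384x512 bool, what is visible of it) and "xy" ([column, row] in pixels, amid what is visible of it).
Readings, each from a call of its own:
- current_clock(): time.
- current_joint_pos(): joint angles.
- current_qvel(): joint speeds.
- current_joint_torque(): joint torques, N m.
- current_position(): TCP position.
- current_orientation(): TCP orientation.
- current_force(): force on the tool from outside, world axes, zero at the start.
- current_torque(): the same for the moment, N m.
- current_finger_gap(): finger opening in m.
Only numpy, scipy, OpenCV 4.12 (cv2) and the standard library are available. Lean on these libraries where they do the work, as an engineer would, in place of code of your own. Each camera call takes 0.05 s, during which the arm holds its last target.

## Working session

There is one attempt and no reset: what is moved stays moved. The work goes in short steps, each a Python script; the robot and the scene stay as the last script left them, time stands still between calls to the robot, and variables do not carry over. Pictures are saved under pics/ and viewed, and the job is handed in when it is done.

```bash
ls; mkdir -p pics
python3 - <<'E'
from bench import *
import cv2,numpy as np
for n in("scene","top"):
    c=capture(n); cv2.imwrite(f"pics/{n}0.png",c["image"]); print(n,c["intrinsics"],c["k1"],c["R"],c["t"])
    np.savez(f"{n}0.npz",**c)
print(current_clock(),current_finger_gap(),current_orientation())
E
```

```text
pics
scene [[467.82457537   0.         260.45918525]
 [  0.         467.82457537 192.65246355]
 [  0.           0.           1.        ]] 0.0022167887143198406 [[-0.51289988  0.85840231 -0.00889845]
 [ 0.66132004  0.38849053 -0.64166262]
 [-0.54734772 -0.3349934  -0.7669354 ]] [ 0.29211908 -0.33782345  1.60766427]
top [[426.64307176   0.         257.24609174]
 [  0.         426.64307176 192.42776021]
 [  0.           0.           1.        ]] -0.01821076504823694 [[-3.03087567e-02 -9.99540568e-01 -1.80360714e-04]
 [-9.97739019e-01  3.02649569e-02 -6.00073606e-02]
 [ 5.99852499e-02 -1.63879557e-03 -9.98197918e-01]] [0.01775278 0.54150832 1.30472725]
0.1 0.08789321023321855 [ 8.08924510e-01 -5.87911949e-01 -6.11971947e-04 -5.49425105e-04]
```

View pics/top0.png

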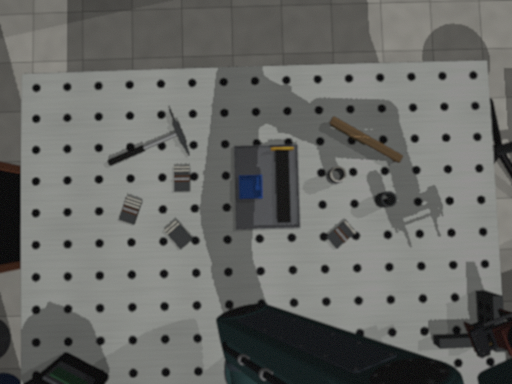

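View pics/scene0.png

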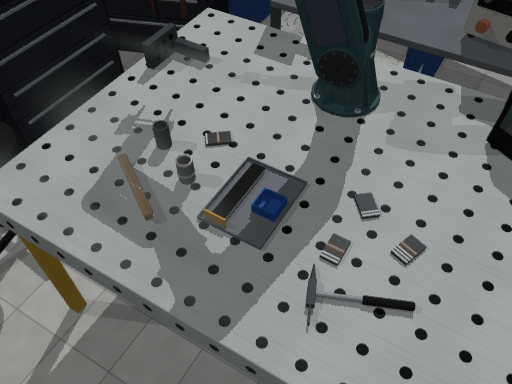

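The top view shows three plates at about (181,178), (131,208) and (178,233), and one at (341,234). The tray is near (267,187), the pipes are at (336,175) and (386,199), the hammer is upper left and the brush upper right. I'll zoom in and run the networks next.

```bash
cat > h.py <<'E'
import numpy as np,cv2
from bench import *
def ray(c,uv):
    K=c["intrinsics"];k1=float(c["k1"])
    D=np.array([k1,0,0,0.]);p=cv2.undistortPoints(np.array(uv,float).reshape(-1,1,2),K,D).reshape(-1,2)
    return p
def px2w(c,uv,z):
    p=ray(c,uv);R=c["R"];t=c["t"];o=-R.T@t
    d=np.c_[p,np.ones(len(p))]@R
    s=(z-o[2])/d[:,2]
    return o+d*s[:,None]
def w2px(c,X):
    r,_=cv2.Rodrigues(c["R"])
    return cv2.projectPoints(np.array(X,float).reshape(-1,1,3),r,c["t"].reshape(3,1),c["intrinsics"],np.array([float(c["k1"]),0,0,0]))[0].reshape(-1,2)
def depthw(c):
    # world points for all pixels
    H,W=c["range_z"].shape
    uv=np.stack(np.meshgrid(np.arange(W),np.arange(H)),-1).reshape(-1,2)
    p=ray(c,uv);z=c["range_z"].reshape(-1,1)
    P=np.c_[p,np.ones(len(p))]*z
    return ((P-c["t"])@c["R"]).reshape(H,W,3)
E
python3 - <<'E'
from h import *
names=["rack","cup","coupon1","coupon2","coupon3","blank_plate","pipe_welded","pipe_plain","hammer","brush"]
c={n:capture(n) for n in("top","scene")}
W={n:depthw(c[n]) for n in c}
for q in names:
  for n in c:
    for d in silhouettes(n,q)[:3]:
        m=d["region"]; w=W[n][m]; w=w[c[n]["range_z"][m]>0]
        print(q,n,round(d["conf"],2),np.round(d["xy"],1),m.sum(),np.round(np.median(w,0),3) if len(w) else None, np.round(np.percentile(w[:,2],[5,95]),3) if len(w) else None)
for n,(x0,y0,x1,y1) in {"top":(100,100,420,260),"scene":(110,100,440,330)}.items():
    im=c[n]["image"][y0:y1,x0:x1]; s=800/(x1-x0) if n=="top" else 2.4
    cv2.imwrite(f"pics/{n}z.png",cv2.resize(im,None,fx=s,fy=s,interpolation=cv2.INTER_CUBIC))
E
```

```text
rack top 0.84 [282.5 181.5] 1070 [ 0.568 -0.079  0.017] [0.012 0.028]
rack scene 0.71 [235.5 194.6] 1160 [ 0.582 -0.076  0.016] [0.007 0.033]
cup top 0.6 [249.5 186.2] 578 [0.562 0.022 0.008] [0.002 0.035]
cup scene 0.97 [267.3 204.4] 783 [0.558 0.02  0.013] [0.003 0.032]
cup scene 0.66 [367.7 203.3] 473 [0.423 0.252 0.009] [0.004 0.013]
coupon1 top 0.8 [181.1 179.9] 412 [0.591 0.236 0.011] [0.006 0.016]
coupon1 top 0.73 [344.8 238.3] 387 [ 0.404 -0.253  0.011] [0.006 0.016]
coupon1 top 0.66 [132.2 209.8] 463 [0.499 0.398 0.01 ] [0.002 0.015]
coupon1 scene 0.92 [334.8 249.8] 579 [0.597 0.238 0.009] [0.002 0.013]
coupon1 scene 0.85 [215.4 138. ] 340 [ 0.41  -0.253  0.009] [0.001 0.014]
coupon1 scene 0.84 [407.2 247.8] 611 [0.504 0.399 0.009] [0.    0.013]
coupon2 top 0.8 [181.1 179.9] 412 [0.591 0.236 0.011] [0.006 0.016]
coupon2 top 0.73 [344.8 238.3] 387 [ 0.404 -0.253  0.011] [0.006 0.016]
coupon2 top 0.66 [132.2 209.8] 463 [0.499 0.398 0.01 ] [0.002 0.015]
coupon2 scene 0.92 [334.8 249.8] 579 [0.597 0.238 0.009] [0.002 0.013]
coupon2 scene 0.85 [215.4 138. ] 340 [ 0.41  -0.253  0.
[... 907 characters left out ...]
 [387.4 198.1] 300 [ 0.507 -0.388  0.05 ] [0.    0.083]
pipe_plain top 0.49 [145.6 148.8] 453 [0.693 0.352 0.02 ] [0.012 0.025]
pipe_plain scene 0.56 [158.5 133.4] 392 [ 0.517 -0.375  0.057] [0.011 0.081]
pipe_plain scene 0.34 [217.6 139.1] 331 [ 0.409 -0.251  0.009] [0.003 0.014]
hammer top 0.9 [148.6 148.5] 469 [0.697 0.337 0.02 ] [0.013 0.025]
hammer scene 0.62 [349.6 296.9] 1195 [0.699 0.325 0.017] [0.    0.023]
brush top 0.91 [361.4 139.9] 739 [ 0.699 -0.33   0.036] [0.016 0.041]
brush top 0.45 [179.9 183.4] 443 [0.588 0.237 0.01 ] [0.001 0.016]
brush scene 0.75 [133.7 181. ] 641 [ 0.704 -0.329  0.035] [0.03  0.039]
brush scene 0.56 [158.5 133.1] 439 [ 0.518 -0.375  0.054] [0.006 0.08 ]
```

View pics/topz.png

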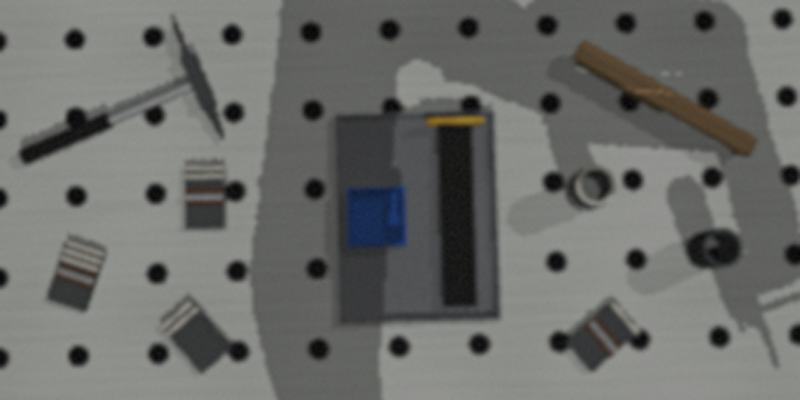

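View pics/scenez.png

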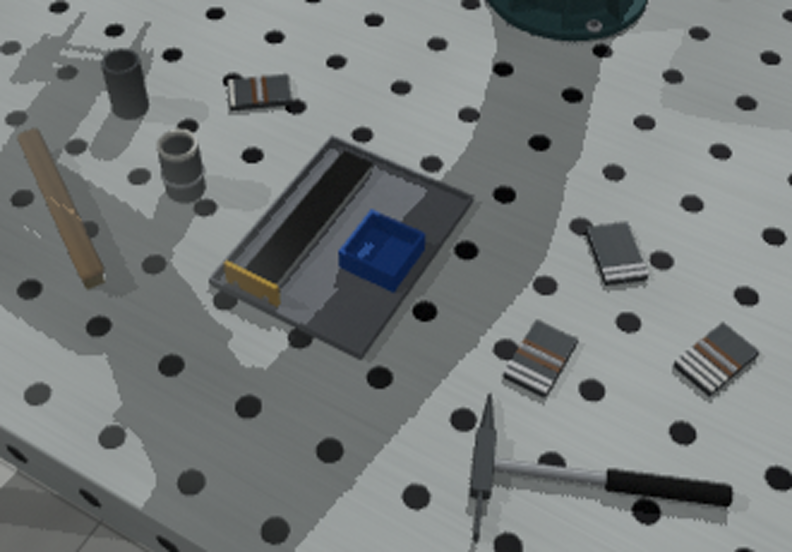

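The one-stripe coupon is at top (341,234), the two-stripe at (181,178), the three-stripe at (131,208), and the blank at (178,233). I'll rectify patches onto the plate-top plane to measure accurate poses.

```bash
cat >> h.py <<'E'
def ortho(c,x,y,z,half,mm=0.0005,yaw=0):
    # rows: decreasing local x ; cols: decreasing local y  (looks like top view)
    n=int(round(2*half/mm));r=half-(np.arange(n)+.5)*mm
    a=np.cos(yaw);b=np.sin(yaw);XX,YY=np.meshgrid(r,r,indexing='ij')
    P=np.stack([x+a*XX-b*YY,y+b*XX+a*YY,np.full_like(XX,z)],-1)
    uv=w2px(c,P).reshape(n,n,2).astype(np.float32)
    return cv2.remap(c["image"],uv[...,0],uv[...,1],cv2.INTER_CUBIC)
E
python3 - <<'E'
from h import *
c={n:dict(np.load(f"{n}0.npz")) for n in("top","scene")}
rows=[]
for n in c:
    rows.append(np.hstack([cv2.resize(ortho(c[n],x,y,.01,.06),(260,260)) for x,y in((.407,-.253),(.594,.237),(.501,.399))]))
rows=np.vstack(rows)
for i in range(3):
  for j in range(2): cv2.drawMarker(rows,(130+260*i,130+260*j),(0,0,255),0,12)
cv2.imwrite("pics/orth.png",rows)
r=np.hstack([cv2.resize(ortho(c[n],.57,-.03,z,.16),(400,400)) for n,z in(("top",.016),("scene",.016))])
cv2.imwrite("pics/orthr.png",r)
E
```

```text
(no output)
```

View pics/orth.png

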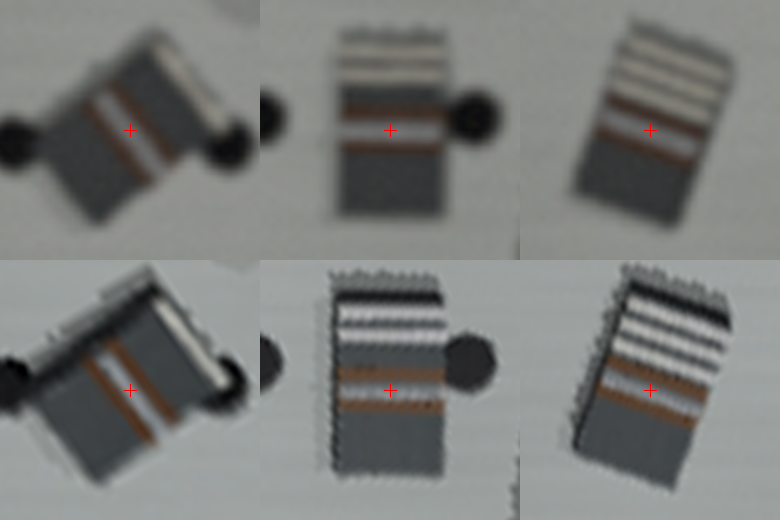

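View pics/orthr.png

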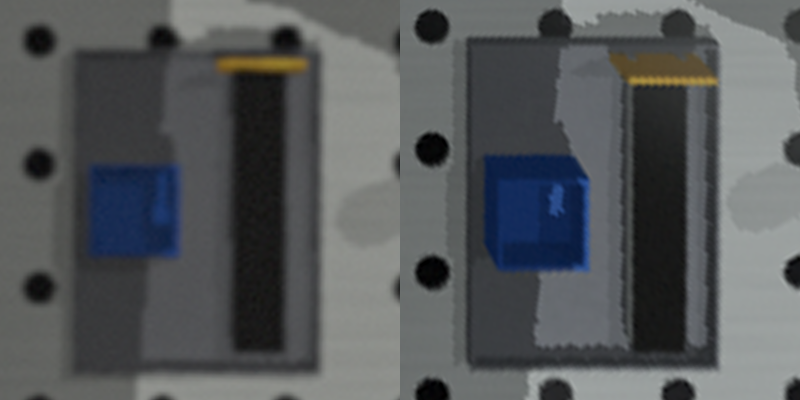

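Run:
```python
from h import *
c={n:dict(np.load(f"{n}0.npz")) for n in("top","scene")}
mm=.0005
def rect(mask,x,y,half):
    k,lab,st,_=cv2.connectedComponentsWithStats(mask.astype(np.uint8))
    pts=np.argwhere(mask)
    w=np.c_[x+half-(pts[:,0]+.5)*mm,y+half-(pts[:,1]+.5)*mm].astype(np.float32)
    (cx,cy),(a,b),ang=cv2.minAreaRect(w*1000)
    if a<b:a,b,ang=b,a,ang+90
    return cx,cy,a,b,ang%180,w.mean(0)*1000
def big(mask):
    k,lab,st,_=cv2.connectedComponentsWithStats(mask.astype(np.uint8))
    return lab==1+st[1:,4].argmax()
for q,x,y in(("c1",.407,-.253),("c2",.594,.237),("c3",.501,.399)):
    for n in c:
        im=ortho(c[n],x,y,.01,.06).astype(int)
        m=(im[...,2]-im[...,0])>18
        m=cv2.morphologyEx(m.astype(np.uint8),cv2.MORPH_CLOSE,np.ones((25,25)))
        m=big(m)
        print(q,n,np.round(rect(m,x,y,.06)[:5],1),np.round(rect(m,x,y,.06)[5],1))
x,y=.57,-.03
for n in c:
    im=ortho(c[n],x,y,.016,.16).astype(int)
    m=big((im.max(2)<42)); m=cv2.morphologyEx(m.astype(np.uint8),cv2.MORPH_OPEN,np.ones((9,9)))
    print("bar",n,np.round(rect(big(m),x,y,.16)[:5],1))
    im=ortho(c[n],x,y,.036,.16).astype(int)
    m=big((im[...,2]-im[...,0])>50); print("stop z36",n,np.round(rect(m,x,y,.16)[:5],1))
    im=ortho(c[n],x,y,.032,.16).astype(int)
    m=big((im[...,0]-im[...,2])>30); print("cup z32",n,np.round(rect(m,x,y,.16)[:5],1))
    im=ortho(c[n],.59,-.24,.08,.06)
    cv2.imwrite(f"pics/pipe_{n}.png",cv2.resize(im,None,fx=1.6,fy=1.6))
a=[cv2.imread(f"pics/pipe_{n}.png") for n in c]; cv2.imwrite("pics/pipe.png",np.hstack(a))
```

```text
c1 top [ 416.2 -247.5   27.5   16.    90. ] [ 415.1 -248.1]
c1 scene [ 406.5 -253.4   50.1   20.7   38.5] [ 406.9 -253.1]
c2 top [601.7 235.2  44.    3.8  89. ] [601.7 235.2]
c2 scene [593.9 236.7  49.6  20.5  88.7] [594.  236.4]
c3 top [499.8 398.7  41.6  18.2  69.6] [499.9 399.1]
c3 scene [499.9 398.2  49.7  20.5  70. ] [499.9 398.2]
bar top [560.5 -76.7 221.6  39.7 179.7]
stop z36 top [674.9 -78.5  69.5  11.1  89.4]
cup z32 top [560.   21.5  74.5  72.5   0. ]
bar scene [550.5 -77.2 204.5  41.    0. ]
stop z36 scene [677.8 -77.8  70.    8.   90. ]
cup z32 scene [570.   26.2  93.5  84.    0. ]
```

View pics/pipe.png

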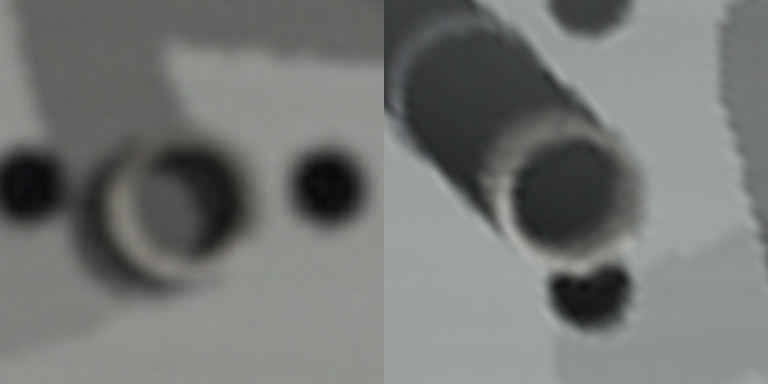

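Scene-camera fits match the known sizes (50 × 20.5 mm for the weld band). I take coupon1 at (406.5,-253, -51.5°), coupon2 at (594,236.5, -1.3°) and coupon3 at (500,398, -20°). The rack is near (560.5,-77.5) mm with yaw about 0. I'll check IK for all poses, then pick coupon1.

```bash
cat >> h.py <<'E'
from scipy.spatial.transform import Rotation as Ro
H=0.004
RACK=np.array([.5605,-.0775]); TOP=.016
C={1:(.4067,-.2532,-51.5),2:(.594,.2365,-1.3),3:(.500,.3983,-20.0)}
def q(yaw,tilt=0,flip=0):
    # tool x along coupon y (yaw=coupon x dir, deg); tilt: striped end (+x) up by tilt deg
    th=np.radians(yaw+90+180*flip);x=np.array([np.cos(th),np.sin(th),0]);z=np.array([0,0,-1.])
    M=np.c_[x,np.cross(z,x),z]
    R=Ro.from_euler('z',yaw,degrees=True)*Ro.from_euler('y',-tilt,degrees=True)*Ro.from_euler('z',-yaw,degrees=True)
    return (R*Ro.from_matrix(M)).as_quat()
def tcp(p,tilt,h=H):  # p = underside centre (bar-aligned)
    a=np.radians(tilt);return np.array(p)+h*np.array([-np.sin(a),0,np.cos(a)])
E
python3 - <<'E'
from h import *
for f in(0,1):
  for i,(x,y,w) in C.items():
    r=inverse_kinematics([x,y,H],q(w,0,f)); print(f,i,None if r is None else np.round(r,2))
  for X in(.633,.575,.51):
    r=inverse_kinematics([X,-.0775,.03],q(0,9.6,f)); print(f,X,None if r is None else np.round(r,2))
E
```

```text
0 1 [-0.7   0.45  1.95 -0.    0.74 -1.37]
0 2 [ 0.27  0.61  1.59 -0.    0.94 -1.28]
0 3 [ 0.56  0.61  1.59 -0.    0.94 -0.66]
0 0.633 [-0.26  0.51  1.74  0.06  0.73 -1.87]
0 0.575 [-0.29  0.45  1.87  0.08  0.67 -1.91]
0 0.51 [-0.33  0.38  2.01  0.1   0.6  -1.97]
1 1 [-0.7   0.45  1.95 -0.    0.74  1.77]
1 2 [ 0.27  0.61  1.59 -0.    0.94  1.86]
1 3 [ 0.56  0.61  1.59 -0.    0.94  2.48]
1 0.633 [-0.26  0.51  1.74  0.06  0.73  1.27]
1 0.575 [-0.29  0.45  1.87  0.08  0.67  1.23]
1 0.51 [-0.33  0.38  2.01  0.1   0.6   1.17]
```

```bash
cat >> h.py <<'E'
def pick(i):
    x,y,w=C[i];o=q(w)
    move_ptp([x,y,.12],o); servo_line([x,y,H],o,rate=.12)
    print("pre",np.round(current_position(),4),np.round(current_force(),1))
    move_gripper(.03); print("gap",current_finger_gap(),np.round(current_position(),4),np.round(current_force(),1),current_clock())
    servo_line([x,y,.14],o,rate=.15); print("up gap",current_finger_gap(),np.round(current_force(),1))
E
python3 - <<'E'
from h import *
pick(1)
c=capture("scene"); cv2.imwrite("pics/p1.png",c["image"])
E
```

```text
pre [ 0.4071 -0.2536  0.0045] [ 0.2 -0.4  0.4]
gap 0.03017060534477491 [ 0.4067 -0.2532  0.004 ] [ 0.8 -0.9  0.7] 4.775
up gap 0.029887028987536226 [-0.2  1.2  0.6]
```

View pics/p1.png

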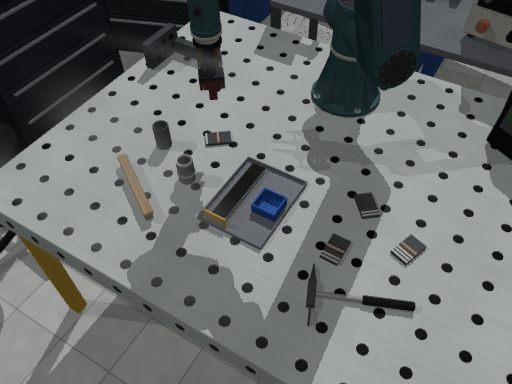

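The gripper closed on nothing, and the coupon still lies at (215,138). I'll compare the projected TCP with the fingertips in the picture.

Run:
```python
from h import *
p=current_position();print(p)
a=[]
for n in("scene","top"):
    c=capture(n);u=w2px(c,[p,[.4067,-.2532,.01],p-[0,0,.0]]);print(n,u)
    im=c["image"].copy(); x0,y0=int(u[0][0])-60,int(u[0][1])-50
    k=cv2.resize(im[y0:y0+130,x0:x0+120],None,fx=3.3,fy=3.3,interpolation=cv2.INTER_CUBIC)
    for v,col in zip(u[:2],((0,0,255),(0,255,0))): cv2.drawMarker(k,tuple(int(t) for t in (v-[x0,y0])*3.3),col,0,14)
    a.append(k)
cv2.imwrite("pics/chk1.png",np.hstack(a))
```

```text
[ 0.40600137 -0.25263112  0.13904545]
scene [[214.40219239 104.56683862]
 [217.61218427 137.09241784]
 [214.40219239 104.56683862]]
top [[349.57211318 235.5363354 ]
 [340.75511814 233.60424218]
 [349.57211318 235.5363354 ]]
```

View pics/chk1.png

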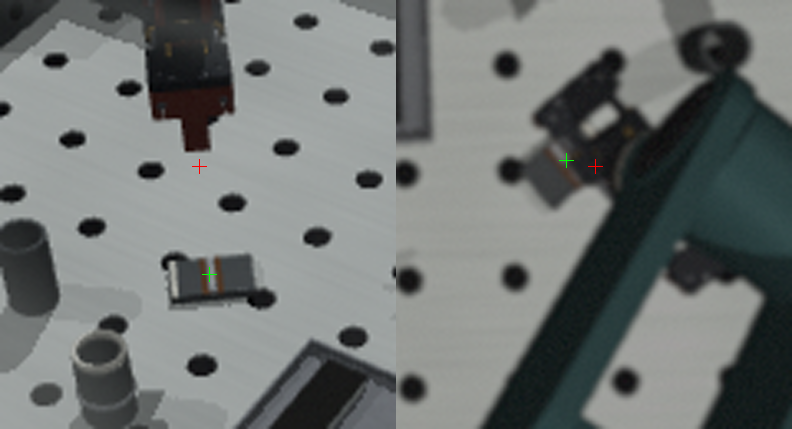

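The fingertips sit about 5 px above the projected TCP, so they are probably shorter than nominal when not shut. I'll measure the tip height from depth at the relevant opening.

Run:
```python
from h import *
for g in (None,.05,.02,.0):
    if g is not None: move_gripper(g)
    p=np.array(current_position())
    for n in("scene",):
        c=capture(n);W=depthw(c);u=w2px(c,p)[0].astype(int)
        sub=W[u[1]-25:u[1]+25,u[0]-25:u[0]+25].reshape(-1,3)
        ok=(c["range_z"][u[1]-25:u[1]+25,u[0]-25:u[0]+25].ravel()>0)
        ok&=(np.linalg.norm(sub[:,:2]-p[:2],axis=1)<.08)&(sub[:,2]>.08)
        z=np.sort(sub[ok][:,2]); k=sub[ok][np.argsort(sub[ok][:,2])[:15]]
        print(g,current_finger_gap(),p.round(4),len(z),z[:8].round(4),k.mean(0).round(4))
c=capture("scene");cv2.imwrite("pics/shut.png",cv2.resize(c["image"][40:170,150:280],None,fx=4,fy=4,interpolation=cv2.INTER_CUBIC));print(w2px(c,p))
print(current_clock())
```

```text
None 0.030263387693610824 [ 0.4061 -0.2527  0.139 ] 124 [0.1745 0.1753 0.1755 0.1781 0.1785 0.1798 0.1798 0.1802] [ 0.4245 -0.2394  0.1798]
0.05 0.050198490925690877 [ 0.4067 -0.2532  0.14  ] 135 [0.1771 0.1776 0.1796 0.1798 0.1799 0.18   0.1805 0.1808] [ 0.4321 -0.2322  0.1809]
0.02 0.02015374841945946 [ 0.4067 -0.2532  0.14  ] 111 [0.1761 0.178  0.1781 0.18   0.1803 0.1803 0.1803 0.1815] [ 0.4208 -0.2432  0.1808]
0.0 0.00012618904356355833 [ 0.4067 -0.2532  0.14  ] 96 [0.1753 0.1798 0.18   0.18   0.1808 0.1809 0.1813 0.1814] [ 0.4144 -0.2496  0.1815]
[[214.07302274 104.3762829 ]]
7.9167
```

View pics/shut.png

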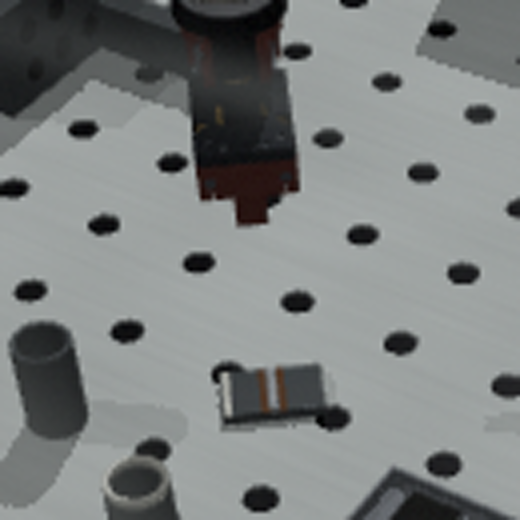

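The shut tips sit about 34 mm above the reported TCP, and depth and image agree on that. That explains the miss; the xy is consistent. I'll probe the table with the shut fingers under a guarded descent to get the real offset.

Run:
```python
from h import *
o=q(-51.5)
print([None if inverse_kinematics([x,y,-.032],q(w)) is None else 1 for x,y,w in C.values()])
move_ptp([.40,-.17,.06],o)
servo_line([.40,-.17,.01],o,rate=.1)
r=servo_line([.40,-.17,-.045],o,rate=.02,contact_N=4)
print(r,current_position(),current_force(),current_clock())
servo_line([.40,-.17,.03],o,rate=.1)
```

```text
[1, 1, 1]
True [ 0.40003819 -0.17001614 -0.0361474 ] [-0.65658657  0.35401724  6.31875211] 11.125
```

Table contact came at TCP z = -36 mm, so the real tips are about 35.5 mm short of the reported TCP. I'll correct for that and retry coupon1.

```bash
sed -i 's/^H=0.004/D=.0355\nH=.003-D/; s/\[x,y,.12\]/[x,y,.06]/; s/\[x,y,.14\]/[x,y,.09]/' h.py
python3 - <<'E'
from h import *
move_gripper(.087)
pick(1)
c=capture("scene"); cv2.imwrite("pics/p1b.png",cv2.resize(c["image"][40:200,150:310],None,fx=3.5,fy=3.5))
E
```

```text
pre [ 0.4069 -0.253  -0.0322] [ 0.  -1.1 -1.5]
gap 0.04955499228195209 [ 0.4067 -0.2533 -0.0324] [-1.  -0.3  3.1] 15.3333
up gap 0.04974187408109144 [-0.1 -0.4 -2.2]
```

View pics/p1b.png

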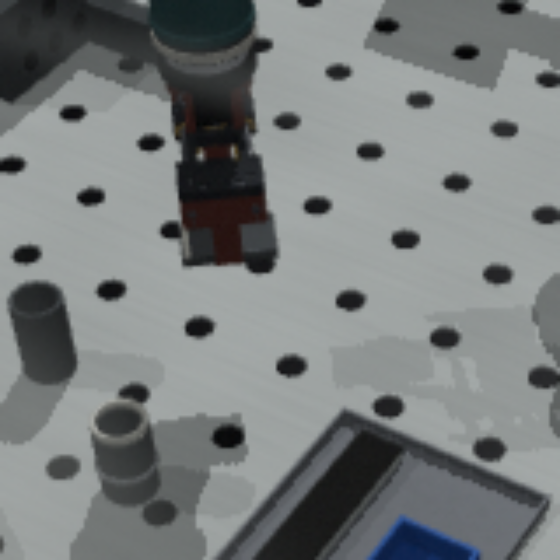

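Coupon1 is held (gap 50 mm, level). I'll place it against the stop with a guarded push and a guarded lowering.

```bash
python3 - <<'E'
from h import *
o=q(0); X,Y=RACK+[.073-.010,0]
move_ptp([X,Y,.07],o)
servo_line([X,Y,.0175+H],o,rate=.1); sleep(.2)
r=servo_line([X+.025,Y,.0175+H],o,rate=.02,contact_N=6)
p=current_position();print("push",r,p.round(4),current_force().round(1))
r=servo_line([p[0]-.0005,Y,.010+H],o,rate=.015,contact_N=6)
p=current_position();print("down",r,p.round(4),current_force().round(1),current_finger_gap())
move_gripper(.062)
servo_line([p[0],Y,.07],o,rate=.12); print(current_clock())
for n in("scene","top"):
    c=capture(n); cv2.imwrite(f"pics/a1{n}.png",c["image"])
E
python3 -c "
import cv2,numpy as np
a=cv2.imread('pics/a1scene.png')[130:260,180:340];cv2.imwrite('pics/a1.png',cv2.resize(a,None,fx=4,fy=4))"
```

```text
push True [ 0.6338 -0.0772 -0.016 ] [ 0.5  0.7 -2.5]
down True [ 0.6336 -0.0771 -0.0163] [-0.5  0.2  5. ] 0.04953248110073415
20.8667
```

View pics/a1.png

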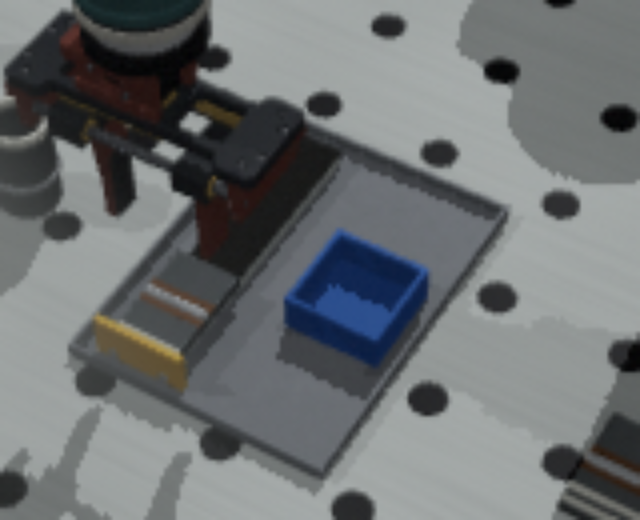

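Coupon1 lies flat against the stop with the weld up. Next I'll pick coupon2 and measure coupon1 from the scene camera meanwhile.

```bash
cat >> h.py <<'E'
def weld(c,x,y,z,half=.04):
    mm=.0005;im=ortho(c,x,y,z,half).astype(int)
    m=((im[...,2]-im[...,0])>18).astype(np.uint8);m[:, :]=cv2.morphologyEx(m,cv2.MORPH_CLOSE,np.ones((25,25)))
    k,lab,st,_=cv2.connectedComponentsWithStats(m); pts=np.argwhere(lab==1+st[1:,4].argmax())
    w=np.c_[x+half-(pts[:,0]+.5)*mm,y+half-(pts[:,1]+.5)*mm].astype(np.float32)*1000
    (cx,cy),(a,b),g=cv2.minAreaRect(w)
    if a<b:a,b,g=b,a,g+90
    return np.round([cx,cy,a,b,g%180-90],1)
E
python3 - <<'E'
from h import *
x,y,w=C[2]; move_ptp([x,y,.09],q(w)); move_gripper(.087)
pick(2)
c=capture("scene"); cv2.imwrite("pics/p2.png",c["image"])
cv2.imwrite("pics/p2z.png",cv2.resize(c["image"][120:280,180:400],None,fx=3.5,fy=3.5))
cv2.imwrite("pics/p2o.png",cv2.resize(ortho(c,.61,-.0775,.026,.08),None,fx=1.8,fy=1.8))
try: print(weld(c,.62,-.0775,.026,.03))
except Exception as e: print(e)
print(current_clock())
E
```

```text
pre [ 0.5948  0.2367 -0.0318] [-0.3  0.   0.2]
gap 0.049560673963913005 [ 0.5941  0.2366 -0.0323] [-1.   0.8  1.9] 24.6
up gap 0.04977257160983062 [-0.3 -0.1 -3.1]
[632.8 -77.5  59.8  20.3   1.1]
25.6167
```

View pics/p2z.png

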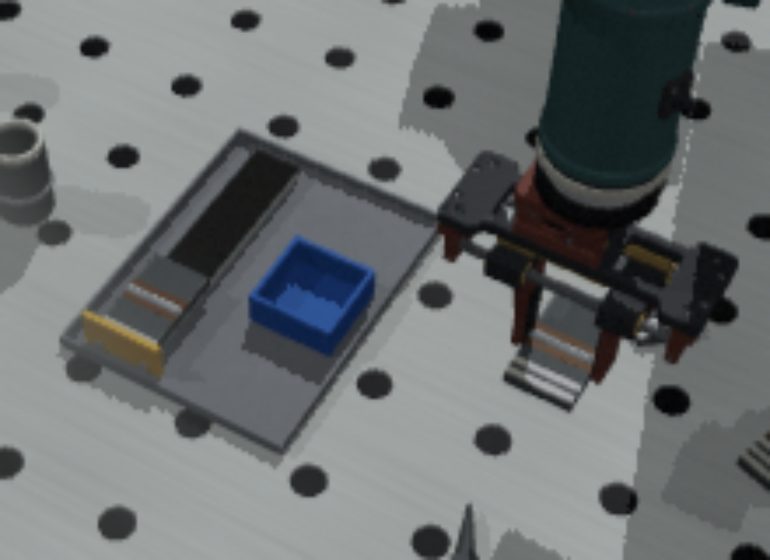

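View pics/p2o.png

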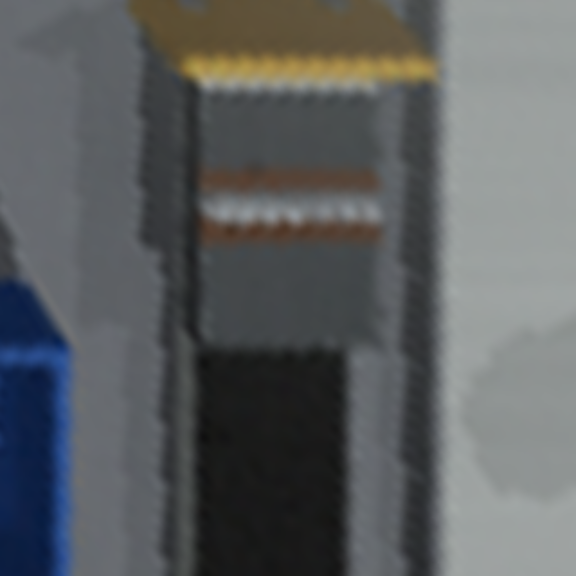

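Coupon1 sits with its plain end at x≈593 mm, y≈-78. Coupon2 is held level. I'll place it tilted 9.6° with a 20 mm overlap.

```bash
cat >> h.py <<'E'
def shingle(xe,ze,Y,ov=.020):
    # xe,ze : supporting top edge (world); lays coupon so edge touches underside (.08-ov) from plain end
    L=.08-ov; a=np.arcsin((ze-.0162)/L); xp=xe-L*np.cos(a); t=np.degrees(a)
    P=np.array([xp+.04*np.cos(a),Y,.0162+.04*np.sin(a)]); T=tcp(P,t); o=q(0,t)
    print("tilt",t,"xp",xp,"T",T)
    U=np.array([0,0,1.])
    move_ptp(T+.09*U,o); servo_line(T+.006*U,o,rate=.1); sleep(.2)
    r=servo_line(T-.008*U,o,rate=.015,contact_N=5)
    p=current_position(); print("down",r,(p-T).round(4),current_force().round(1),current_finger_gap())
    move_gripper(.062)
    print(current_position().round(4)); n=np.array([-np.sin(a),0,np.cos(a)])
    servo_line(p+.05*n,o,rate=.1); servo_line(p+.05*n+.05*U,o,rate=.15)
    return xp-.010*np.sin(a),.0162+.010*np.cos(a)
E
python3 - <<'E'
from h import *
print(shingle(.5932,.0262,-.0779))
x,y,w=C[3]; move_ptp([x,y,.09],q(w)); move_gripper(.087)
c=capture("scene")
cv2.imwrite("pics/a2z.png",cv2.resize(c["image"][130:260,180:340],None,fx=4,fy=4))
cv2.imwrite("pics/a2o.png",cv2.resize(ortho(c,.59,-.0775,.026,.08),None,fx=1.8,fy=1.8))
c=capture("top");cv2.imwrite("pics/a2t.png",cv2.resize(ortho(c,.59,-.0775,.026,.08),None,fx=1.8,fy=1.8))
print(current_clock())
E
python3 -c "
import cv2,numpy as np
cv2.imwrite('pics/a2.png',cv2.resize(np.hstack([cv2.imread('pics/a2o.png'),cv2.imread('pics/a2t.png')]),(800,400)))"
```

```text
tilt 9.594068226860465 xp 0.5340392021690038 T [ 0.5788964  -0.0779     -0.00917877]
down True [ 0.0001 -0.     -0.0002] [-1.4  0.1  6.6] 0.04964716108912419
[ 0.5777 -0.0776 -0.0104]
(np.float64(0.5323725355023371), np.float64(0.02606013297183269))
32.5667
```

View pics/a2z.png

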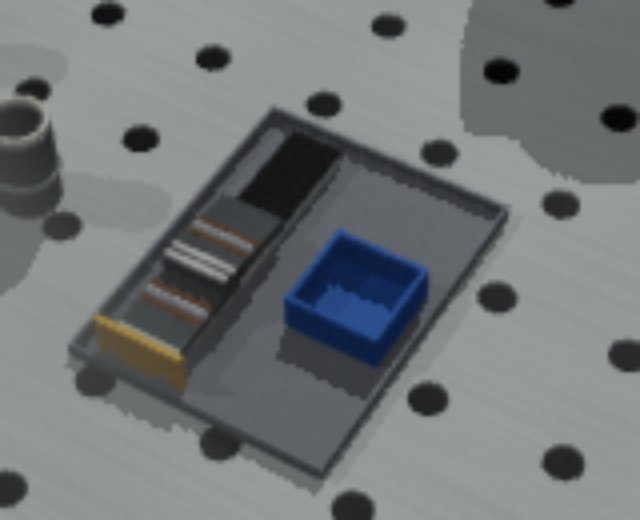

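View pics/a2.png

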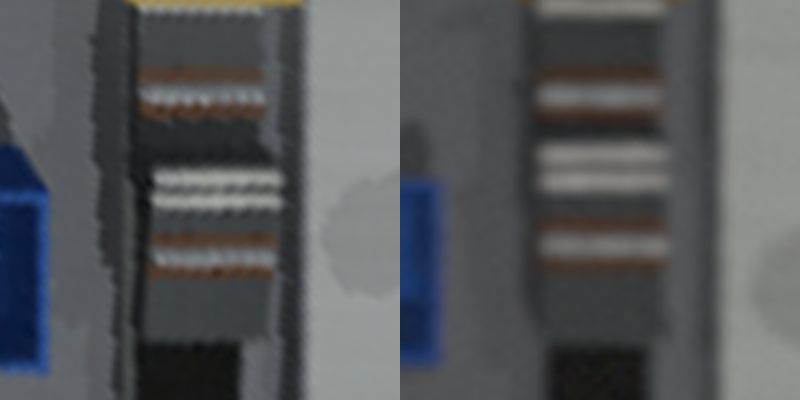

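Coupon2 is laid exactly as planned, with its plain top edge at x≈0.533 and coupon1's weld visible. Now coupon3.

Run:
```python
from h import *
pick(3)
print(shingle(.5326,.0261,-.0779))
x,y=.59,-.237; move_ptp([x,y,.13],q(90)); move_gripper(.087)
for z in (.0,):
  pass
c=capture("top");cv2.imwrite("pics/a3t.png",cv2.resize(ortho(c,.57,-.0775,.026,.08),(400,400)))
a=ortho(c,.57,-.0775,.026,.08)
c=capture("scene")
cv2.imwrite("pics/a3z.png",cv2.resize(c["image"][130:260,180:340],None,fx=4,fy=4))
cv2.imwrite("pics/a3.png",cv2.resize(np.hstack([ortho(c,.55,-.0775,.026,.12),ortho(capture("top"),.55,-.0775,.026,.12)]),(800,400)))
cv2.imwrite("pics/a3p.png",cv2.resize(c["image"][60:260,80:240],None,fx=3,fy=3))
print(current_clock(),current_position())
```

```text
pre [ 0.5007  0.3987 -0.0317] [ 0.7 -0.3  1.1]
gap 0.04948173451641886 [ 0.5001  0.3985 -0.0324] [-0.4  0.7  1.3] 34.4083
up gap 0.04957528551116901 [ 0.5 -0.5 -4. ]
tilt 9.497234468517052 xp 0.47342238598929487 T [ 0.51823663 -0.0779     -0.00925454]
down True [ 0.0001 -0.     -0.0002] [-1.3 -0.2  5.4] 0.04966851656219061
[ 0.5171 -0.0775 -0.0103]
(np.float64(0.4717723859892949), np.float64(0.02606293566845085))
44.9833 [ 0.59001479 -0.23699838  0.12999665]
```

View pics/a3z.png

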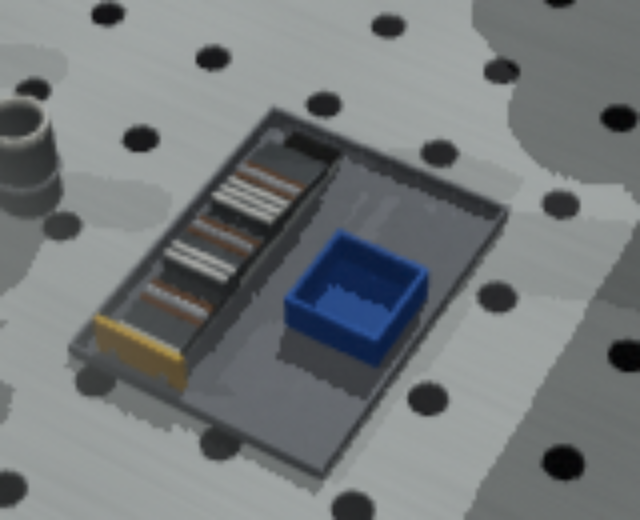

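View pics/a3.png

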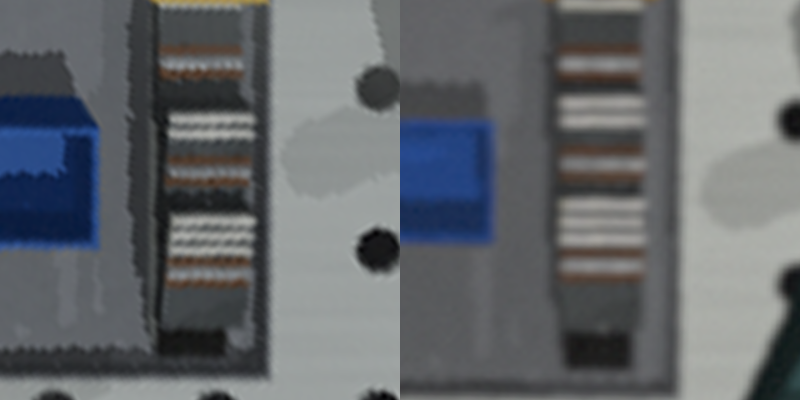

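View pics/a3p.png

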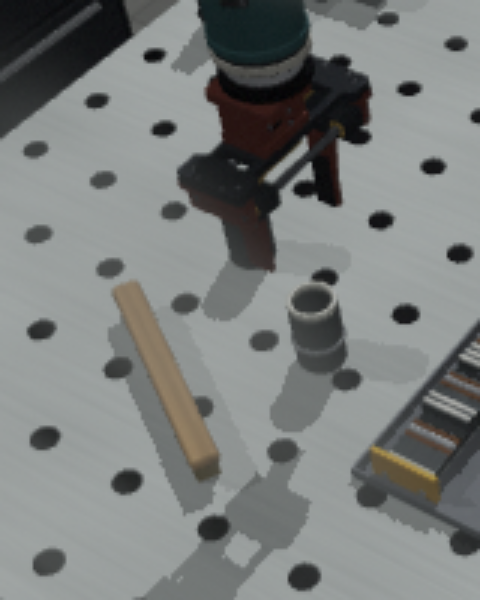

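All three coupons are shingled in line with every weld visible. Next I'll pick the welded pipe with the jaws along x, above its bead, and insert it in the cup.

Run:
```python
from h import *
o=q(90); x,y=.5885,-.2370
move_ptp([x,y,.09],o)
r=servo_line([x,y,.0085],o,rate=.1,contact_N=8); print(r,current_position().round(4))
move_gripper(.03); print("gap",current_finger_gap(),current_force().round(1))
servo_line([x,y,.12],o,rate=.15); print("gap",current_finger_gap(),current_force().round(1))
X,Y=.5607,.0222
move_ptp([X,Y,.12],o); sleep(.2)
c=capture("scene");cv2.imwrite("pics/b1.png",cv2.resize(c["image"][60:260,160:340],None,fx=3,fy=3))
c=capture("top");cv2.imwrite("pics/b1t.png",cv2.resize(c["image"][120:240,200:320],None,fx=4,fy=4))
print(current_clock())
```

```text
False [ 0.5891 -0.2373  0.0092]
gap 0.04754832886515278 [-0.9 -0.4  2.5]
gap 0.04769837844011826 [ 0.4  0.2 -3.7]Traceback (most recent call last):
  File "<stdin>", line 8, in <module>
bench.PlanningError: the arm cannot take that pose within its joint ranges
```

Run:
```python
from h import *
X,Y=.5607,.0222
o=None
for w in (75,70,60,45):
    r=inverse_kinematics([X,Y,.0145],q(w)); print(w,None if r is None else r.round(2),current_joint_pos().round(2))
    if o is None and r is not None and abs(r[5])<2.8: o=q(w)
move_ptp([X,Y,.12],o); sleep(.2)
c=capture("scene");cv2.imwrite("pics/b1.png",cv2.resize(c["image"][60:260,160:340],None,fx=3,fy=3))
c=capture("top");cv2.imwrite("pics/b1t.png",cv2.resize(c["image"][120:240,200:320],None,fx=4,fy=4))
np.save("o.npy",o);print(current_clock(),current_position(),current_finger_gap())
```

```text
75 [-0.08  0.51  1.76 -0.    0.86 -2.96] [-0.49  0.47  1.51  0.    1.17  2.65]
70 [-0.08  0.51  1.76 -0.    0.86 -2.88] [-0.49  0.47  1.51  0.    1.17  2.65]
60 [-0.08  0.51  1.76 -0.    0.86 -2.7 ] [-0.49  0.47  1.51  0.    1.17  2.65]
45 [-0.08  0.51  1.76 -0.    0.86 -2.44] [-0.49  0.47  1.51  0.    1.17  2.65]
52.525 [0.56071235 0.02218504 0.12000092] 0.04801318381531432
```

View pics/b1.png

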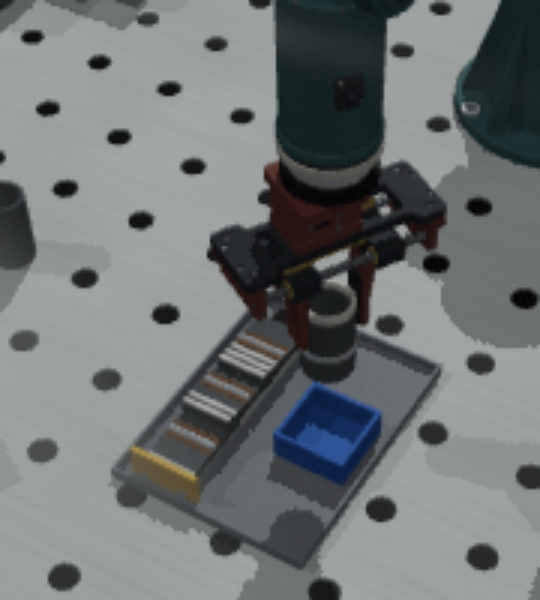

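View pics/b1t.png

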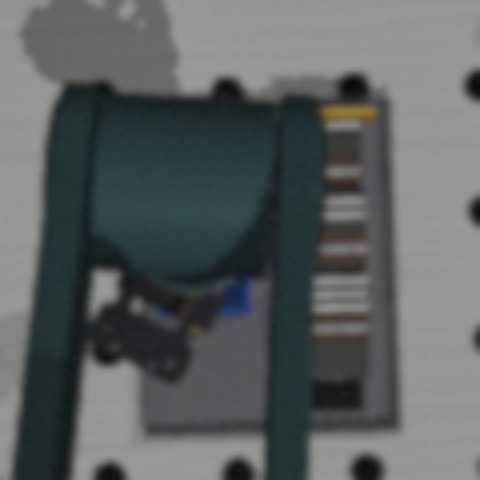

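The pipe is held upright above the cup. I'll lower it under guard and release.

Run:
```python
from h import *
o=np.load("o.npy");X,Y=.5607,.0222
c=capture("scene");print(w2px(c,[[X,Y,.1115],[X,Y,.1915]]))
r=servo_line([X,Y,.0225],o,rate=.08,contact_N=5);sleep(.2);print(r,current_position().round(4),current_force().round(1))
r2=servo_line([X,Y,.008],o,rate=.015,contact_N=5);p=current_position();print(r2,p.round(4),current_force().round(1))
c=capture("scene");cv2.imwrite("pics/b2.png",cv2.resize(c["image"][60:260,160:340],None,fx=3,fy=3))
```

```text
[[269.21306531 181.05489837]
 [269.39114342 159.48693819]]
False [0.561  0.0222 0.0229] [-0.2  0.7 -4.1]
True [0.5606 0.0222 0.0144] [-0.6  0.5  4.3]
```

View pics/b2.png

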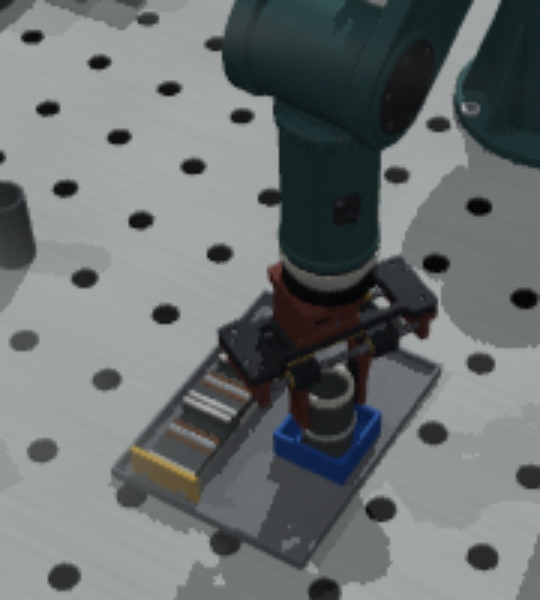

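Contact came at TCP z = 14.4 mm, as expected for the cup floor (14.5). I'll release and retreat.

Run:
```python
from h import *
o=np.load("o.npy");p=current_position()
move_gripper(.068); servo_line([p[0],p[1],.14],o,rate=.1)
goto_joints([-1.372,.359,1.51,0,1.272,-.115]); sleep(.3)
print(current_clock())
s=[]
for n in("scene","top"):
    c=capture(n);cv2.imwrite(f"pics/end{n}.png",c["image"])
    W=depthw(c)
    for lo,hi in((.04,.12),):
        m=(W[...,2]>lo)&(W[...,2]<hi)&(abs(W[...,0]-.56)<.08)&(abs(W[...,1]-.022)<.06)
        print(n,m.sum(),W[m][:,2].max().round(3),np.median(W[m],0).round(3))
    s.append(cv2.resize(ortho(c,.56,-.03,.026,.14),(400,400)))
cv2.imwrite("pics/endo.png",np.hstack(s))
c=capture("scene");cv2.imwrite("pics/endz.png",cv2.resize(c["image"][120:260,180:340],None,fx=4.5,fy=4.5,interpolation=cv2.INTER_CUBIC))
for q_ in("blank_plate","pipe_plain","hammer","brush"):
    for n in ("scene",):
        d=silhouettes(n,q_)
        if d: print(q_,d[0]["conf"],d[0]["xy"])
```

```text
59.5417
scene 391 0.089 [0.567 0.021 0.068]
top 118 0.091 [0.56  0.021 0.084]
blank_plate 0.58 [367.6, 207.3]
pipe_plain 0.67 [158.8, 135.8]
hammer 0.66 [360.8, 300.0]
brush 0.91 [137.9, 183.4]
```

View pics/endz.png

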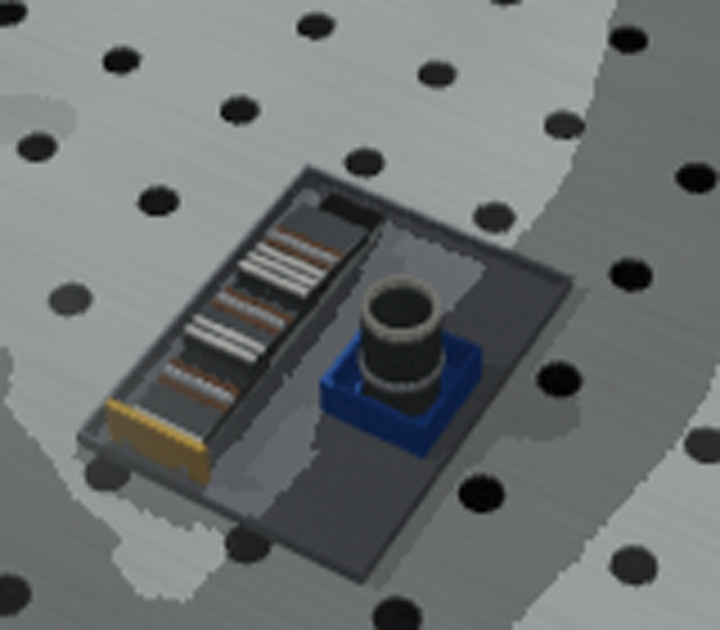

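View pics/endo.png

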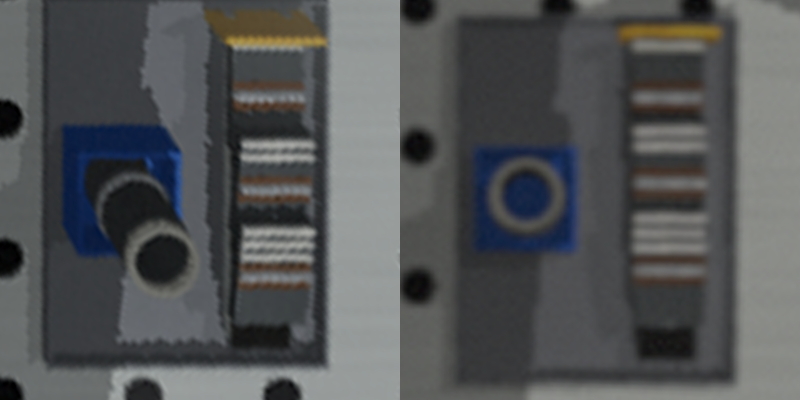

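View pics/endscene.png

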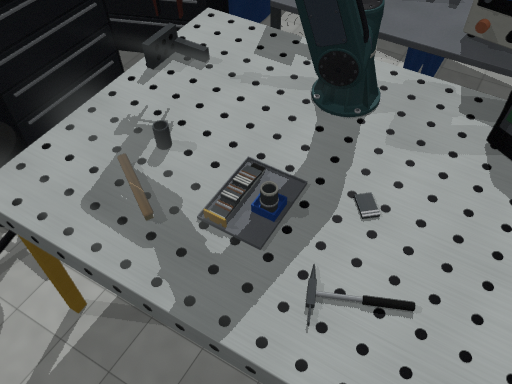

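Run:
```python
from h import *
for n in("top","scene"):
    c=dict(np.load(f"{n}0.npz")); c["image"]=cv2.imread(f"pics/end{n}.png")
    im=ortho(c,.64,-.0775,.036,.05,.00025).astype(int)[:,150:250].mean(1); d=im[:,2]-im[:,0]
    x=.69-(np.arange(len(d))+.5)*.00025
    g=np.gradient(cv2.GaussianBlur(d.reshape(-1,1),(1,9),0).ravel())
    top=x[d.argmax()]; print(n,"stop z36 edges",x[g.argmax()].round(4),x[g.argmin()].round(4))
    im=ortho(c,.64,-.0775,.026,.05,.00025).astype(int)[:,150:250].mean(1); d=im[:,2]-im[:,0]
    br=x[(d>.5*d[(x>.615)&(x<.65)].max())&(x>.615)&(x<.65)]; print(n,"brown",br.min().round(4),br.max().round(4),"centre",((br.min()+br.max())/2).round(4))
    b=im.mean(1); print([int(v) for v in b[40:120:4]], x[40].round(4))
    cv2.imwrite(f"pics/gap{n}.png",ortho(c,.655,-.0775,.026,.03,.0001))
a=np.hstack([cv2.resize(cv2.imread(f"pics/gap{n}.png"),(400,400)) for n in("top","scene")]);cv2.imwrite("pics/gap.png",a)
```

```text
top stop z36 edges 0.6811 0.6721
top brown 0.6211 0.6434 centre 0.6322
[88, 91, 92, 91, 89, 87, 86, 89, 95, 102, 110, 116, 119, 117, 110, 101, 88, 77, 67, 58] 0.6799
scene stop z36 edges 0.6796 0.6739
scene brown 0.6231 0.6426 centre 0.6329
[70, 70, 70, 71, 74, 82, 93, 106, 117, 123, 127, 132, 136, 136, 126, 107, 87, 74, 69, 69] 0.6799
```

View pics/gap.png

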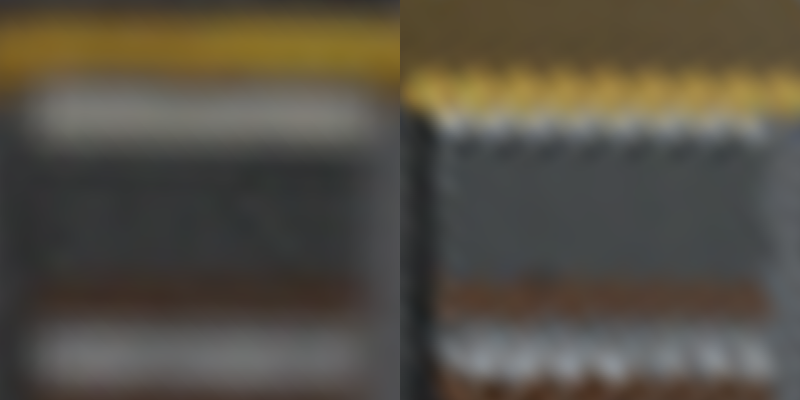

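Coupon1's striped end is within about 1 mm of the stop in both views, and nothing else has moved. I'm handing it in.

```bash
python3 -c "
from bench import *
close_job(); print(current_clock())"
```

```text
the job is handed in; nothing more can be done
the job is handed in; nothing more can be done
```

I handed the job in with all four pieces set out as asked; the clock read 59.5 s of the 115 s once the arm had parked.

**Coupons:** They were laid on the bar in the order one, two, three stripes, weld up and all striped ends towards the stop. The second and third were set down at about 9.5° with about 2 cm of overlap. The last pictures from both cameras show them in line with all three welds in view. Coupon 1's striped end measured at the stop's face from the top camera and 1 mm short of it from the scene camera, which is within calibration error.

**Pipe:** The welded pipe went into the blue cup and touched down at the expected floor height. Depth from both cameras puts its rim at about 0.09 m against 0.086 m expected, and the pictures show it upright and centred.

**Left alone:** The blank plate, plain pipe, hammer and brush look unmoved in the final picture. The networks' positions for them were a few pixels off the start, up to about 12 for the hammer. I put that down to their usual scatter and did not measure these four again.

**What disagreed or failed:**
- **Finger length:** The real finger tips are about 35.5 mm short of the reported TCP. My first grasp of coupon 1 therefore closed on nothing. I found the offset by lightly touching the table with the shut fingers and corrected for it.
- **Stop contact:** The force reading after the push against the stop was ambiguous, so I relied on the pictures for that contact.
- **Pipe placing:** The first cup pose was refused by the planner for joint range, so I used a different wrist angle.

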